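# Lock the glazes away after class

## Task

Class is over: stand every red-capped glaze jar upright in the blue lock box, then shut its lid, slide the bolt on the lid fully home so that its eye lies under the open padlock's shackle, and press the shackle down until it clicks and stays down. The white-capped jars and everything else on the counter stay where they are.

Things in the scene. Friction and masses are not known exactly. Their poses are not given: they have to be found in the camera images.
- lockbox: Blue steel lock box fixed to the counter, 155 (x) by 355 (y) by 74 mm tall without lid, its x pointing away from the robot; origin at the centre of its underside. Clear inside 147 by 347 mm, floor 4 mm up: room for one row of five jars along y. Lid hinged on the far (+x) rim. A brass padlock body, 52 wide (y), 24 thick, is fixed before its near (-x) face: centre x = -99.5, y = 0, top z = 84 mm.
- lid (a joint): Lid angle, rad: 0 shut, 1.57 upright, 1.80 its stop, leaning back. It starts open, leaning back at 1.64 or more, and stays where it is left above about 1.2 rad; brought forward below that it sinks shut by its own weight (stiff, damped hinge; about 0.5 kg with the bolt). It can be pushed over from behind, beside the bolt.
- lid_hinge (a point): Middle of the lid's hinge line, 77.5 mm behind the box's centre and 74 mm above the counter; its axis runs along the box's y.
- lid_front_edge (a point): Middle of the lid's free edge, 158 mm from the hinge. The lid panel is 8 mm thick, 361 mm wide, with a 20 mm skirt along this edge; shut, its top is 84 mm above the counter.
- bolt (a joint): Sliding bolt on the lid, m: 0 drawn back, 0.036 fully home (its stop). It slides along the box's -x to the padlock, through two guides, with 2 to 3 N of friction. A flat bar 24 wide, 6 mm thick, on the lid at y = +14 mm, with a 14 mm eye at its end. Lid shut and bolt home, the eye lies under the shackle's raised nose, which then passes through it; else the nose lands on the bar or bars its way.
- bolt_knob (a point): On the bolt's upright knob, a steel post 13 mm across with a red cap 17 mm across: with the lid shut this point is 112 mm above the counter, the bar's top at 93 mm, the knob's top at 131 mm. It may be pinched from above across the box's y. The guides before and behind it are 35 mm wide and reach 97 mm above the counter.
- shackle (a joint): How far the shackle is pressed down into the padlock, m: 0 sprung open, stop at 0.0235. A spring pushes it up (4 N at the top, 9 N at the bottom); a hidden pawl catches it at about 0.021, adding a few N just before, and holds it: released, it stays at about 0.0185. If not caught it springs back to 0. It cannot be opened again.
- shackle_top (a point): Highest point of the shackle's bow, above the middle of the padlock (x = -99.5, y = 0 mm of the box), 139 mm above the counter when open. The bow is a steel bar 8 mm thick in the box's y-z plane, legs 28 mm apart: nose at y = +14 mm, long leg at y = -14 mm. It moves straight down.
- red1_center (a point): Screw-capped plastic glaze jar, a plain cylinder 58 mm across and 64 mm tall, about 0.16 kg, with a red cap. Point at its centre, 32 mm above its underside; z runs up its axis. To be locked away. Absent in some starts (then None).
- red2_center (a point): Screw-capped plastic glaze jar, a plain cylinder 58 mm across and 64 mm tall, about 0.16 kg, with a red cap. Point at its centre, 32 mm above its underside; z runs up its axis. To be locked away. Absent in some starts (then None).
- red3_center (a point): Screw-capped plastic glaze jar, a plain cylinder 58 mm across and 64 mm tall, about 0.16 kg, with a red cap. Point at its centre, 32 mm above its underside; z runs up its axis. To be locked away. Absent in some starts (then None).
- red4_center (a point): Screw-capped plastic glaze jar, a plain cylinder 58 mm across and 64 mm tall, about 0.16 kg, with a red cap. Point at its centre, 32 mm above its underside; z runs up its axis. To be locked away. Absent in some starts (then None).
- red5_center (a point): Screw-capped plastic glaze jar, a plain cylinder 58 mm across and 64 mm tall, about 0.16 kg, with a red cap. Point at its centre, 32 mm above its underside; z runs up its axis. To be locked away. Absent in some starts (then None).
- white1_center (a point): Screw-capped plastic glaze jar, a plain cylinder 58 mm across and 64 mm tall, about 0.16 kg, with a white cap. Point at its centre, 32 mm above its underside; z runs up its axis. Stays on the counter.
- white2_center (a point): Screw-capped plastic glaze jar, a plain cylinder 58 mm across and 64 mm tall, about 0.16 kg, with a white cap. Point at its centre, 32 mm above its underside; z runs up its axis. Stays on the counter.
- tool_can: White can with a blue band, 90 mm across, 125 mm tall, with tools sticking out of it up to 215 mm; origin under its centre. Bystander.
- spray_bottle: Blue spray bottle, 75 mm across, 205 mm tall; origin under its centre. Bystander.
- bowl: Blue ceramic bowl, 120 mm across, 50 mm tall; origin under its centre. Bystander.
- plaster_block: White plaster block 90 x 130 x 40 mm; origin under its centre. Bystander.
Mind the look-alikes: they are no part of the job. What is shaped like the part that bears red4_center but pink is not meant.

How it is judged:
By the outcome, as a careful person would: the job done as asked, in the order asked, and still so for the second after the job is handed in, with the robot touching nothing.
Of red1, red2, red3, red4, red5 only 3 to 5 are there at a start; the rules pass over those that are not, and their reading is None.
At some moment in a run one of red1, red2, red3, red4, red5 may be knocked a few centimetres aside while the robot is not near it.
It also fails if it takes over 210 s, if anything falls off the work surface, if the arm or the gripper's body presses on something with over 40 N, if the wrist force passes 120 N, or if a joint passes its speed limit or range.

## Robot

A 6-joint arm with a two-finger parallel gripper is mounted at the origin on the work surface. World frame = base frame: x ahead of the robot, y to its left, z up, the work surface at z = 0. Lengths are in mm, angles in rad, forces in N, time in s.
With the tool pointing down it reaches from about 350 to 775 mm from the base axis. Payload 7.3 kg.
Tool frame: the origin (TCP) lies at the very end of the fingers, on their centre line; the grasp point (between the pads) lies 19 mm behind it; z points along the fingers, y is the line along which they close (so a half turn about z gives the same grasp; the last joint's range is limited). The gripper opens to 92 mm and grips with 3 to 60 N. Pads are 19 mm wide; open, the fingers measure 130 mm over their backs; the gripper's body (75 mm by 190 mm) begins 47 mm behind the grasp point.
Start: joints at [1.028, 0.342, 1.524, -0, 1.275, -0.146], TCP at [202.884, 484.235, 226.741] pointing down, gripper open.
Joint ranges: [-2.53, 2.53], [-0.77, 2.02], [0.04, 2.7], [-1, 4.14], [0.28, 2.66], [-3.11, 3.11]. Speed limits (rad/s): [2.57, 2.57, 3.14, 3.14, 3.14, 3.14].

## Interface

Orientations are given as [roll, pitch, yaw] about the fixed x, y, z axes, in that order (R = Rz(yaw) Ry(pitch) Rx(roll)).
In Python, from plant import get_obs, capture, close_job gives the robot as it stands. The module is installed in compiled form; this text tells all that it offers.
- The arm moves only by the shell command python3 -m handwheel 'ROWS'. ROWS is JSON, a list of rows, each a list of 3 entries, a list of its own where there are three numbers: the turn, a rotation vector about the tool's x, y, z in degrees, then the shift along the tool's x, y, z in m, then the opening, from 0 (shut) to 1 (fully open). A call has 1 to 12 rows; each row is the pose to reach, as a shift and turn from the pose commanded when the call began, along the tool's axes at that moment; what a row does not reach only later rows make up. A row lasts 1/10 s, in which the tool goes at most 50 mm and 8.59 degrees, less where a joint would pass 70% of its speed; a pose out of reach is approached as far as the arm can. A call with a gripper value outside its range is refused whole. The fingers move at their own pace and stop on an object; the grip force is fixed at half the most. Time passes only in rows, so rows that repeat a pose let the fingers close. It gives the time, the measured TCP pose, the force, the opening and the grip force at its end, in the units of the state.
- get_obs(): the state, without advancing time (a new reading comes with each control period).
- capture(name): name is "side" or "top"; returns a dict with "image" (384x512x3 uint8, red, green, blue), "depth" (384x512 float32, mm along the optical axis (not along the pixel's ray), 0 where there is no reading), "fx", "fy", "cx", "cy" (pixels), "k1" (the pictures are not rectified: a ray, as slopes to the right and down, at radius r is drawn at 1 + k1 r^2 times it, then the intrinsics apply), "camera_from_world" (4x4, takes a point from world to camera coordinates). Camera axes: x right, y down, z forward; pixel columns grow to the right and rows downward; lengths in mm; the calibration is good to about 2 mm. A picture is of the moment at which its call begins.
- close_job(): hands the job in; it is judged then, once.
The state is a dict: "time": time; "joint_positions": joint angles; "dq": joint speeds; "tau": joint torques, N m; "tool_pos": TCP position; "tcp_rot": TCP orientation; "contact_force": force on the tool from outside, world axes, zero at the start; "moment": the same for the moment, N m; "grip_width": finger opening in mm; "finger_force": force on a finger pad.
Only numpy, scipy, OpenCV 4.12 (cv2) and the standard library are available. Lean on these libraries where they do the work, as an engineer would, in place of code of your own. Each camera call takes 0.05 s, during which the arm holds its last target. There are 200 camera calls.

## Working session

There is one attempt and no reset: what is moved stays moved. The work goes in short steps, Python scripts to look and compute and a shell command to move; the robot and the scene stay as the last step left them, time stands still between calls to the robot, and variables do not carry over. Pictures are saved under pics/ and viewed, at most 14 in all, crops included, and the job is handed in when it is done.

```bash
mkdir -p pics; cat > h.py <<'E'
import numpy as np, cv2
from plant import get_obs, capture
def cap(n):
    c=capture(n); c['image']=np.asarray(c['image']); return c
def save(c,f): cv2.imwrite(f,c['image'][:,:,::-1])
def ray(c,u,v):
    x=(u-c['cx'])/c['fx']; y=(v-c['cy'])/c['fy']; X,Y=x,y
    for _ in range(8):
        s=1+c['k1']*(X*X+Y*Y); X,Y=x/s,y/s
    T=np.array(c['camera_from_world']); R,t=T[:3,:3],T[:3,3]
    return -R.T@t, R.T@np.array([X,Y,1.0])
def onz(c,u,v,z):
    o,d=ray(c,u,v); return o+d*(z-o[2])/d[2]
def atd(c,u,v):
    o,d=ray(c,u,v); return o+d*c['depth'][int(round(v)),int(round(u))]
def proj(c,p):
    q=np.array(c['camera_from_world'])@np.r_[p,1]; x,y=q[:2]/q[2]; s=1+c['k1']*(x*x+y*y)
    return x*s*c['fx']+c['cx'], y*s*c['fy']+c['cy']
E
python3 - <<'E'
from h import *
for n in('top','side'):
    c=cap(n); save(c,f'pics/{n}0.png'); T=np.array(c['camera_from_world']); print(n,-T[:3,:3].T@T[:3,3],T[2,:3],c['k1'])
    np.save(f'{n}0.npy',c,allow_pickle=True)
o=get_obs(); print(o['tool_pos'],o['tcp_rot'],o['time'])
E
```

```text
top [ 326.39170754   18.55116838 1255.11856197] [ 0.21114371  0.01760893 -0.9772964 ] -0.10672823338547499
side [ 151.32504138  736.64987909 1121.20396906] [ 0.32047145 -0.535128   -0.781624  ] -0.14310886317819654
[202.68932594 483.90384125 226.10917774] [-3.14021356e+00 -1.73788422e-04  2.74483330e+00] 0.1
```

View pics/top0.png

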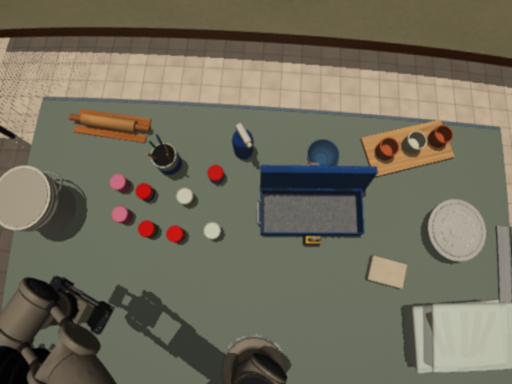

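View pics/side0.png

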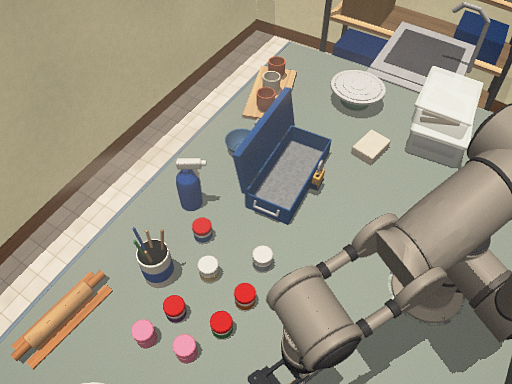

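```bash
python3 - <<'E'
from h import *
C={n:np.load(f'{n}0.npy',allow_pickle=True).item() for n in('top','side')}
for n,c in C.items():
    h=cv2.cvtColor(c['image'],cv2.COLOR_RGB2HSV); H,S,V=[h[...,i].astype(int) for i in range(3)]
    red=(((H<6)|(H>174))&(S>200)&(V>110)); 
    pink=((H>160)&(S>80)&(S<190)&(V>120)); wh=((S<40)&(V>170))
    for nm,m in(('red',red),('pink',pink),('white',wh)):
        k,l,st,ce=cv2.connectedComponentsWithStats(m.astype(np.uint8))
        for i in range(1,k):
            if 60<st[i,4]<600: print(n,nm,st[i,4],ce[i].round(1),onz(c,*ce[i],63).round(0),atd(c,*ce[i]).round(0))
    blue=(H>100)&(H<125)&(S>150)
    vs,us=np.nonzero(blue)
    P=np.array([atd(c,u,v) for u,v in zip(us,vs)]); 
    s=(P[:,2]>62)&(P[:,2]<80)&(P[:,0]>300)&(P[:,1]<80)&(P[:,0]<720)
    print(n,s.sum(),P[s].min(0).round(),P[s].max(0).round())
    np.save(f'blue_{n}.npy',P)
    br=(H>12)&(H<28)&(S>150)&(V>120)
    k,l,st,ce=cv2.connectedComponentsWithStats(br.astype(np.uint8))
    for i in range(1,k):
        if st[i,4]>15: print('brass',n,st[i],ce[i].round(1),onz(c,*ce[i],84).round(),atd(c,*ce[i]).round())
t=C['top']['image'][155:255,245:390]; s=C['side']['image'][85:225,225:340]
a=cv2.resize(t,None,fx=4,fy=4,interpolation=cv2.INTER_CUBIC); cv2.imwrite('pics/t1.png',a[:,:,::-1])
b=cv2.resize(s,None,fx=4,fy=4,interpolation=cv2.INTER_CUBIC); cv2.imwrite('pics/s1.png',b[:,:,::-1])
E
```

```text
top red 174 [215.  172.7] [658. 183.  63.] [658. 183.  64.]
top red 180 [143.2 190.8] [575. 432.  63.] [575. 432.  63.]
top red 193 [146.  228.4] [443. 404.  63.] [443. 404.  62.]
top red 203 [174.5 233.4] [434. 302.  63.] [434. 302.  62.]
top pink 196 [117.3 181.5] [603. 532.  63.] [602. 531.  65.]
top pink 203 [119.2 213.5] [488. 507.  63.] [488. 507.  62.]
top white 171 [184.  195.5] [569. 284.  63.] [568. 284.  64.]
top white 151 [438.  227.4] [ 517. -617.   63.] [ 513. -605.   85.]
top white 186 [211.5 230.1] [454. 176.  63.] [454. 175.  68.]
top white 432 [420.  339.7] [ 133. -549.   63.] [ 143. -519.  125.]
top 154 [ 462. -341.   62.] [634. -15.  80.]
brass top [ 69 109  82  21 814] [110.2 119.5] [831. 589.  84.] [843. 604.  54.]
brass top [ 74 125  52  15 253] [ 97.5 131.8] [779. 629.  84.] [810. 670.   5.]
brass top [126 134  20   8  75] [137.2 137.7] [765. 475.  84.] [795. 507.   3.]
brass top [306 236  15   8  45] [310.1 239.9] [ 443. -159.   84.] [ 443. -159.   85.]
side red 180 [244.8 292.9] [434. 306.  63.] [434. 306.  62.]
side red 216 [220.4 321.5] [445. 408.  63.] [445. 408.  61.]
side pink 465 [142.8 332.5] [597. 539.  63.] [597. 539.  63.]
side pink 481 [184.  347.4] [484. 514.  63.] [484. 514.  64.]
side white 62 [476.5   8.2] [  218. -1757.    63.] [  203. -1189.   304.]
side white 68 [285.9  59.6] [ 854. -708.   63.] [ 891. -786.    6.]
side white 179 [498.3 240.8] [-146. -228.   63.] [-164. -287.   -1.]
side white 80 [480.2 361.7] [-187.  173.   63.] [-207.  140.    1.]
side white 543 [351.8 367.5] [102. 345.  63.] [ 99. 319.  -7.]
side white 222 [283.2 374.6] [240. 445.  63.] [245. 427.  -0.]
side white 69 [419.8 378.8] [-58. 289.  63.] [-71. 261.  -4.]
side 4 [ 460. -177.   67.] [465.  -7.  76.]
```

View pics/t1.png

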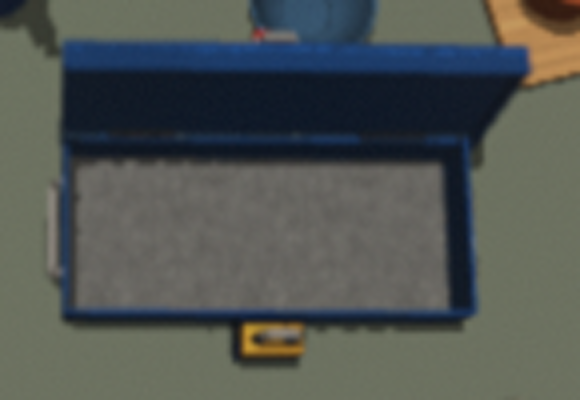

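View pics/s1.png

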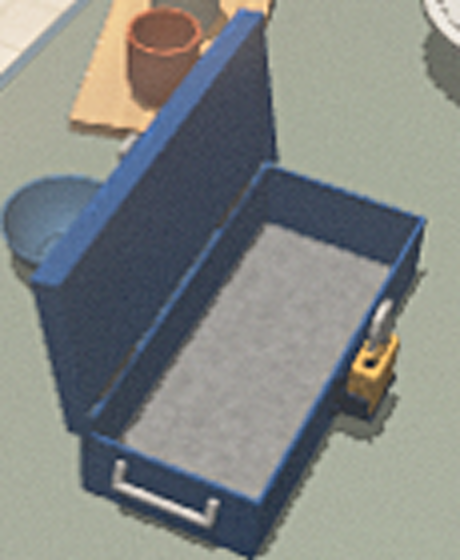

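```bash
python3 - <<'E'
from h import *
C={n:np.load(f'{n}0.npy',allow_pickle=True).item() for n in('top','side')}
k={'top':(245,155,[(65,317),(473,314),(68,143),(467,140)]),'side':(225,85,[(256,502),(425,220),(85,432),(268,165)])}
for n,(ox,oy,q) in k.items():
    c=C[n]; P=np.array([onz(c,ox+(x+.5)/4-.5,oy+(y+.5)/4-.5,74) for x,y in q])
    print(n,P.round(0)[:,:2].tolist(),'centre',P.mean(0).round(1),'len',np.linalg.norm(P[0]-P[1]).round(),np.linalg.norm(P[2]-P[0]).round())
    d=P[0]-P[1]; e=P[2]-P[3]; print('yaw',np.arctan2(-d[0],d[1]).round(4),np.arctan2(-e[0],e[1]).round(4))
# lid top edge
for n,q in (('top',[(66,40),(528,46)]),('side',[(36,280),(265,12)])):
    c=C[n];ox,oy,_=k[n]
    for x,y in q:
        print(n,[onz(c,ox+(x+.5)/4-.5,oy+(y+.5)/4-.5,z).round() for z in (228,232,240)], atd(c,ox+(x+.5)/4+1*(x<100),oy+(y+.5)/4+1.5).round())
c=C['side']
h=cv2.cvtColor(c['image'],cv2.COLOR_RGB2HSV); H,S,V=[h[...,i].astype(int) for i in range(3)]
for nm,m in(('red',((H<8)|(H>172))&(S>170)&(V>100)),('white',(S<60)&(V>140)),('brass',(H>12)&(H<28)&(S>130)&(V>100))):
    kk,l,st,ce=cv2.connectedComponentsWithStats(m.astype(np.uint8))
    for i in range(1,kk):
        if 30<st[i,4]<2000:
            p=onz(c,*ce[i],63)
            if p[1]<520 and p[0]>400: print(nm,st[i,4],ce[i].round(1),p.round())
o=get_obs();print(o['joint_positions'].round(2) if hasattr(o['joint_positions'],'round') else o['joint_positions'],o['grip_width'])
E
```

```text
top [[453.0, 6.0], [478.0, -341.0], [603.0, 14.0], [631.0, -335.0]] centre [ 541.3 -163.9   74. ] len 349.0 151.0
yaw 0.0742 0.0788
side [[461.0, 8.0], [479.0, -341.0], [608.0, 17.0], [630.0, -332.0]] centre [ 544.7 -162.    74. ] len 350.0 147.0
yaw 0.0511 0.0622
top [array([648.,  21., 228.]), array([647.,  21., 232.]), array([644.,  21., 240.])] [641.  16. 232.]
top [array([ 670., -337.,  228.]), array([ 668., -335.,  232.]), array([ 666., -333.,  240.])] [ 733. -412.   15.]
side [array([645.,  21., 228.]), array([643.,  24., 232.]), array([639.,  31., 240.])] [640.  22. 224.]
side [array([ 651., -344.,  228.]), array([ 649., -339.,  232.]), array([ 644., -329.,  240.])] [ 767. -602.    6.]
red 222 [201.2 225.2] [662. 186.  63.]
red 341 [244.4 292.9] [435. 307.  63.]
red 358 [173.4 305.3] [576. 436.  63.]
red 390 [220.7 321.6] [444. 408.  63.]
white 85 [100.    4.9] [1948. -681.   63.]
white 212 [119.  10.] [1810. -685.   63.]
white 267 [306.1  23.3] [  918. -1037.    63.]
white 61 [331.8  36.3] [ 764. -994.   63.]
white 102 [271.5  76.4] [ 846. -569.   63.]
white 70 [265.2 209.4] [527.  35.  63.]
brass 48 [318.1 175. ] [ 449. -177.   63.]
brass 91 [ 90.9 278. ] [823. 495.  63.]
[ 1.03  0.34  1.52 -0.    1.28 -0.15] 92.0962964752754
```

```bash
cat > go.py <<'E'
import sys
from h import *
from scipy.spatial.transform import Rotation as R
B=np.array([543.,-163.]); A=0.068
def w(bx,by): return B+np.array([bx*np.cos(A)-by*np.sin(A), bx*np.sin(A)+by*np.cos(A)])
def go(x,y,z,rpy=(np.pi,0,np.pi+A)):
    o=get_obs(); r0=R.from_euler('xyz',o['tcp_rot']); r1=R.from_euler('xyz',rpy)
    print('->',np.round([x,y,z]),'turn',np.degrees((r0.inv()*r1).as_rotvec()).round(2),'shift m',(r0.inv().apply(np.array([x,y,z])-o['tool_pos'])/1000).round(4))
def reds(save_as=None):
    for n in('top','side'):
        c=cap(n)
        if save_as: save(c,f'pics/{save_as}_{n}.png')
        h=cv2.cvtColor(c['image'],cv2.COLOR_RGB2HSV); H,S,V=[h[...,i].astype(int) for i in range(3)]
        m=((H<8)|(H>172))&(S>170)&(V>100)
        k,l,st,ce=cv2.connectedComponentsWithStats(m.astype(np.uint8))
        L=[(onz(c,*ce[i],63 if n=='top' else 60)[:2].round(0).tolist(),int(st[i,4])) for i in range(1,k) if st[i,4]>40]
        print(n,[q for q in L if 350<q[0][0]<720 and q[0][1]<480])
def wr(bx,by,z): go(*w(bx,by),z)
E
python3 - <<'E'
from go import *
C=np.load('top0.npy',allow_pickle=True).item()
print('can',onz(C,165,158,125),'bottle',onz(C,241,143,150))
go(434.5,304.5,150)
E
```

```text
can [681.61971546 350.75109663 125.        ] bottle [743.3725459  93.9064815 150.       ]
-> [434. 304. 150.] turn [ -0.08  -0.03 -26.63] shift m [-0.2831 -0.0758  0.0762]
```

```bash
python3 -m handwheel '[[[0,0,-26.63],[-0.283,-0.076,0.076],0.85],[[0,0,-26.63],[-0.283,-0.076,0.076],0.85],[[0,0,-26.63],[-0.283,-0.076,0.076],0.85],[[0,0,-26.63],[-0.283,-0.076,0.076],0.85],[[0,0,-26.63],[-0.283,-0.076,0.076],0.85],[[0,0,-26.63],[-0.283,-0.076,0.076],0.85],[[0,0,-26.63],[-0.283,-0.076,0.076],0.85],[[0,0,-26.63],[-0.283,-0.076,0.076],0.85],[[0,0,-26.63],[-0.283,-0.076,0.076],0.85],[[0,0,-26.63],[-0.283,-0.076,0.076],0.85]]'
python3 - <<'E'
from go import *
reds('a'); go(434.5,304.5,22)
E
```

```text
time: 1.1
tool_pos: [433.7, 305.6, 151.0]
tcp_rot: [3.141, -0.0, -3.072]
contact_force: [0.3, -0.2, -0.4]
grip_width: 77.8
finger_force: 0.0
top [([659.0, 183.0], 195), ([585.0, 439.0], 100)]
side [([663.0, 184.0], 225), ([423.0, 307.0], 178), ([577.0, 435.0], 365), ([445.0, 407.0], 393)]
-> [434. 304.  22.] turn [0.02 0.02 0.11] shift m [-0.0007 -0.0013  0.1291]
```

View pics/a_side.png

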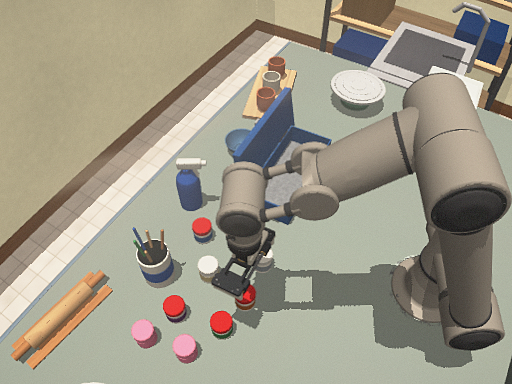

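The gripper stands over the jar at (246,295) with the fingers to either side; descending to grip.

```bash
python3 -m handwheel '[[[0,0,0],[0,-0.001,0.05],0.85],[[0,0,0],[0,-0.001,0.1],0.85],[[0,0,0],[0,-0.001,0.129],0.85],[[0,0,0],[0,-0.001,0.129],0.85],[[0,0,0],[0,-0.001,0.129],0.85],[[0,0,0],[0,-0.001,0.129],0.4],[[0,0,0],[0,-0.001,0.129],0.4],[[0,0,0],[0,-0.001,0.129],0.4],[[0,0,0],[0,-0.001,0.129],0.4],[[0,0,0],[0,-0.001,0.129],0.4],[[0,0,0],[0,-0.001,0.129],0.4]]'
python3 -c "
from go import *
go(470,200,150); wr(18,-115,150); wr(18,-115,27)"
```

```text
time: 2.3
tool_pos: [435.3, 304.2, 23.1]
tcp_rot: [3.14, 0.002, -3.074]
contact_force: [-2.0, 0.8, 7.6]
grip_width: 57.8
finger_force: 30.0
-> [470 200 150] turn [0.06 0.13 0.  ] shift m [-0.0278 -0.1062 -0.1269]
-> [ 569. -277.  150.] turn [0.06 0.13 0.  ] shift m [-0.0939 -0.5883 -0.1273]
-> [ 569. -277.   27.] turn [0.06 0.13 0.  ] shift m [-0.0937 -0.5885 -0.0043]
```

```bash
python3 -m handwheel '[[[0,0,0],[0,0,-0.05],0.4],[[0,0,0],[0,0,-0.1],0.4],[[0,0,0],[0,0,-0.127],0.4],[[0,0,0],[-0.05,-0.3,-0.127],0.4],[[0,0,0],[-0.05,-0.3,-0.127],0.4],[[0,0,0],[-0.05,-0.3,-0.127],0.4],[[0,0,0],[-0.05,-0.3,-0.127],0.4],[[0,0,0],[-0.05,-0.3,-0.127],0.4],[[0,0,0],[-0.05,-0.3,-0.127],0.4],[[0,0,0],[-0.05,-0.3,-0.127],0.4],[[0,0,0],[-0.05,-0.3,-0.127],0.4]]'
python3 -c "
from go import *
wr(18,-115,150)"
```

```text
time: 3.4
tool_pos: [504.8, 6.6, 148.7]
tcp_rot: [3.141, -0.0, -3.077]
contact_force: [-0.7, 0.8, -1.6]
grip_width: 57.5
finger_force: 30.0
-> [ 569. -277.  150.] turn [ 0.02 -0.01 -0.2 ] shift m [-0.0456 -0.2866 -0.0014]
```

```bash
python3 -m handwheel '[[[0,0,0],[-0.045,-0.287,0],0.4],[[0,0,0],[-0.045,-0.287,0],0.4],[[0,0,0],[-0.045,-0.287,0],0.4],[[0,0,0],[-0.045,-0.287,0],0.4],[[0,0,0],[-0.045,-0.287,0],0.4],[[0,0,0],[-0.045,-0.287,0],0.4],[[0,0,0],[-0.045,-0.287,0],0.4],[[0,0,0],[-0.045,-0.287,0],0.4],[[0,0,0],[-0.045,-0.287,0],0.4]]'
python3 -c "
from go import *
reds('b');wr(18,-115,27)"
```

```text
time: 4.3
tool_pos: [569.3, -273.1, 148.5]
tcp_rot: [3.14, -0.001, -3.072]
contact_force: [0.1, 0.2, -1.0]
grip_width: 57.7
finger_force: 30.0
top [([659.0, 183.0], 195), ([576.0, 432.0], 192), ([443.0, 404.0], 208)]
side [([663.0, 184.0], 220), ([577.0, 435.0], 361), ([445.0, 407.0], 393)]
-> [ 569. -277.   27.] turn [ 0.03 -0.01  0.13] shift m [ 0.0009 -0.0032  0.1219]
```

View pics/b_side.png

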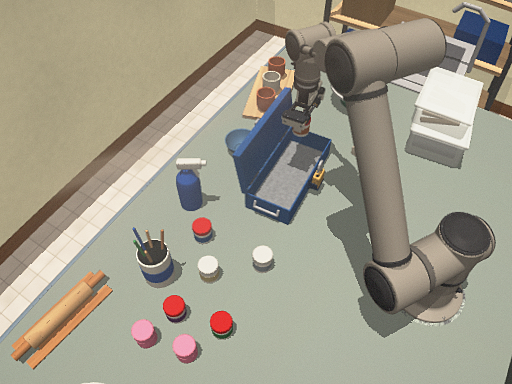

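The jar hangs over the far end of the box at (303,125), clear of the lid. Lowering and releasing.

```bash
python3 -m handwheel '[[[0,0,0],[0,0,0.05],0.4],[[0,0,0],[0,0,0.1],0.4],[[0,0,0],[0,0,0.115],0.4],[[0,0,0],[0,0,0.12],0.4],[[0,0,0],[0,0,0.12],0.4],[[0,0,0],[0,0,0.12],0.4],[[0,0,0],[0,0,0.12],0.72],[[0,0,0],[0,0,0.12],0.72],[[0,0,0],[0,0,0.12],0.72],[[0,0,0],[0,0,0.05],0.72],[[0,0,0],[0,0,0],0.72],[[0,0,0],[0,0,0],0.72]]'
python3 -c "
from go import *
go(444.5,405.5,150)"
```

```text
time: 5.6
tool_pos: [571.1, -276.7, 154.5]
tcp_rot: [-3.137, 0.007, -3.074]
contact_force: [0.9, 1.1, 0.2]
grip_width: 66.0
finger_force: 0.0
-> [444. 406. 150.] turn [-0.29  0.39 -0.  ] shift m [8.010e-02 6.892e-01 5.000e-04]
```

```bash
python3 -m handwheel '[[[0,0,0],[0.08,0.3,0],0.85],[[0,0,0],[0.08,0.689,0],0.85],[[0,0,0],[0.08,0.689,0],0.85],[[0,0,0],[0.08,0.689,0],0.85],[[0,0,0],[0.08,0.689,0],0.85],[[0,0,0],[0.08,0.689,0],0.85],[[0,0,0],[0.08,0.689,0],0.85],[[0,0,0],[0.08,0.689,0],0.85],[[0,0,0],[0.08,0.689,0],0.85],[[0,0,0],[0.08,0.689,0],0.85],[[0,0,0],[0.08,0.689,0],0.85],[[0,0,0],[0.08,0.689,0],0.85]]'
python3 -c "
from go import *
reds('c');go(444.5,405.5,150)"
```

```text
time: 6.8
tool_pos: [458.3, 315.8, 149.4]
tcp_rot: [3.141, 0.001, -3.074]
contact_force: [1.2, -0.0, 0.3]
grip_width: 78.0
finger_force: 0.0
top [([659.0, 183.0], 196), ([569.0, -276.0], 205), ([427.0, 401.0], 64)]
side [([579.0, -288.0], 80), ([669.0, 193.0], 123), ([577.0, 435.0], 363), ([445.0, 407.0], 390)]
-> [444. 406. 150.] turn [0.14 0.07 0.34] shift m [ 0.0063  0.087  -0.0006]
```

View pics/c_top.png

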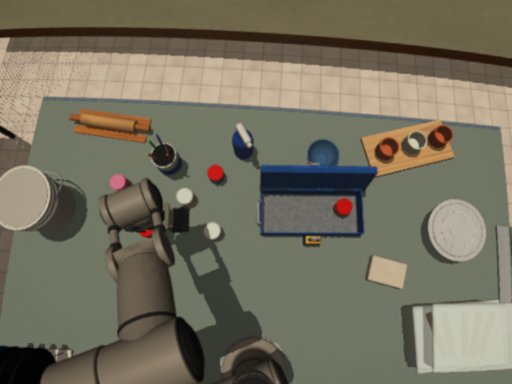

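The first jar stands in the box at (344,207), where intended. Next jar.

```bash
python3 -m handwheel '[[[0,0,0],[0.006,0.05,0],0.85],[[0,0,0],[0.006,0.087,0],0.85],[[0,0,0],[0.006,0.087,0],0.85],[[0,0,0],[0.006,0.087,0],0.85],[[0,0,0],[0.006,0.087,0.05],0.85],[[0,0,0],[0.006,0.087,0.1],0.85],[[0,0,0],[0.006,0.087,0.127],0.85],[[0,0,0],[0.006,0.087,0.127],0.85],[[0,0,0],[0.006,0.087,0.127],0.85],[[0,0,0],[0.006,0.087,0.127],0.4],[[0,0,0],[0.006,0.087,0.127],0.4],[[0,0,0],[0.006,0.087,0.127],0.4]]'; python3 -m handwheel '[[[0,0,0],[0,0,0],0.4],[[0,0,0],[0,0,0],0.4],[[0,0,0],[0,0,-0.05],0.4],[[0,0,0],[0,0,-0.1],0.4],[[0,0,0],[0,0,-0.127],0.4],[[0,0,0],[0,0,-0.127],0.4],[[0,0,0],[0,0,-0.127],0.4]]'
python3 -c "
from go import *
wr(-30,-40,150)"
```

```text
time: 8.1
tool_pos: [448.0, 401.2, 23.7]
tcp_rot: [3.139, 0.003, -3.074]
contact_force: [-0.6, 2.7, 0.8]
grip_width: 58.9
finger_force: 1.0
time: 8.8
tool_pos: [446.5, 399.9, 148.6]
tcp_rot: [-3.141, -0.0, -3.073]
contact_force: [-0.2, -0.3, -2.3]
grip_width: 57.6
finger_force: 30.0
-> [ 516. -205.  150.] turn [-0.01 -0.01  0.01] shift m [-0.0279 -0.6081 -0.0012]
```

```bash
python3 -m handwheel '[[[0,0,0],[-0.028,-0.608,0],0.4],[[0,0,0],[-0.028,-0.608,0],0.4],[[0,0,0],[-0.028,-0.608,0],0.4],[[0,0,0],[-0.028,-0.608,0],0.4],[[0,0,0],[-0.028,-0.608,0],0.4],[[0,0,0],[-0.028,-0.608,0],0.4],[[0,0,0],[-0.028,-0.608,0],0.4],[[0,0,0],[-0.028,-0.608,0],0.4],[[0,0,0],[-0.028,-0.608,0],0.4],[[0,0,0],[-0.028,-0.608,0],0.4],[[0,0,0],[-0.028,-0.608,0],0.4],[[0,0,0],[-0.028,-0.608,0],0.4]]'
python3 -m handwheel '[[[0,0,0],[0,0,0],0.4],[[0,0,0],[0,0,0],0.4]]'
python3 -c "
from go import *
wr(-30,-40,150)"
```

```text
time: 10.0
tool_pos: [513.7, -197.4, 146.4]
tcp_rot: [3.139, -0.004, -3.074]
contact_force: [0.8, 0.4, -2.7]
grip_width: 57.7
finger_force: 30.0
time: 10.2
tool_pos: [513.7, -196.3, 146.3]
tcp_rot: [3.139, -0.004, -3.076]
contact_force: [-0.6, 0.4, -3.4]
grip_width: 58.0
finger_force: 30.0
-> [ 516. -205.  150.] turn [ 0.17 -0.23 -0.15] shift m [-0.0015 -0.0088 -0.0037]
```

```bash
python3 -m handwheel '[[[0,0,0],[-0.002,-0.009,0.0],0.4],[[0,0,0],[-0.002,-0.009,0.05],0.4],[[0,0,0],[-0.002,-0.009,0.1],0.4],[[0,0,0],[-0.002,-0.009,0.118],0.4],[[0,0,0],[-0.002,-0.009,0.118],0.4],[[0,0,0],[-0.002,-0.009,0.118],0.4],[[0,0,0],[-0.002,-0.009,0.118],0.72],[[0,0,0],[-0.002,-0.009,0.118],0.72],[[0,0,0],[-0.002,-0.009,0.118],0.72],[[0,0,0],[-0.002,-0.009,0.06],0.72],[[0,0,0],[-0.002,-0.009,0],0.72],[[0,0,0],[-0.002,-0.009,0],0.72]]'
python3 -m handwheel '[[[0,0,0],[0,0.05,0],0.85],[[0,0,0],[0,0.4,0],0.85],[[0,0,0],[0,0.4,0],0.85],[[0,0,0],[0,0.4,0],0.85],[[0,0,0],[0,0.4,0],0.85],[[0,0,0],[0,0.4,0],0.85],[[0,0,0],[0,0.4,0],0.85],[[0,0,0],[0,0.4,0],0.85],[[0,0,0],[0,0.4,0],0.85],[[0,0,0],[0,0.4,0],0.85]]'
python3 -c "
from go import *
reds('d');go(576,434,150);go(660.5,184,150)"
```

```text
time: 11.4
tool_pos: [519.8, -206.0, 154.2]
tcp_rot: [-3.137, 0.007, -3.074]
contact_force: [0.5, -0.9, -0.2]
grip_width: 66.2
finger_force: 0.0
time: 12.4
tool_pos: [490.3, 195.1, 149.0]
tcp_rot: [-3.141, 0.001, -3.071]
contact_force: [0.1, -0.2, -0.5]
grip_width: 77.8
finger_force: 0.0
top [([659.0, 183.0], 200), ([576.0, 432.0], 193), ([569.0, -276.0], 205), ([513.0, -204.0], 213)]
side [([663.0, 184.0], 223), ([577.0, 435.0], 362)]
-> [576 434 150] turn [-0.02  0.01 -0.04] shift m [-0.1013  0.2344 -0.0011]
-> [660. 184. 150.] turn [-0.02  0.01 -0.04] shift m [-0.1688 -0.0207 -0.001 ]
```

```bash
python3 -m handwheel '[[[0,0,0],[-0.05,-0.006,0],0.85],[[0,0,0],[-0.169,-0.02,0],0.85],[[0,0,0],[-0.169,-0.02,0],0.85],[[0,0,0],[-0.169,-0.02,0],0.85],[[0,0,0],[-0.169,-0.02,0],0.85],[[0,0,0],[-0.169,-0.02,0],0.85],[[0,0,0],[-0.169,-0.02,0.05],0.85],[[0,0,0],[-0.169,-0.02,0.1],0.85],[[0,0,0],[-0.169,-0.02,0.126],0.85],[[0,0,0],[-0.169,-0.02,0.126],0.85],[[0,0,0],[-0.169,-0.02,0.126],0.85]]'; python3 -m handwheel '[[[0,0,0],[0,0,0],0.4],[[0,0,0],[0,0,0],0.4],[[0,0,0],[0,0,0],0.4],[[0,0,0],[0,0,0],0.4],[[0,0,0],[0,0,0],0.4],[[0,0,0],[0,0,-0.05],0.4],[[0,0,0],[0,0,-0.1],0.4],[[0,0,0],[0,0,-0.127],0.4],[[0,0,0],[0,0,-0.127],0.4],[[0,0,0],[0,0,-0.127],0.4]]'
python3 -c "
from go import *
wr(18,35,150)"
```

```text
time: 13.6
tool_pos: [660.4, 185.7, 24.1]
tcp_rot: [3.141, 0.001, -3.074]
contact_force: [1.3, 1.1, 1.0]
grip_width: 78.2
finger_force: 0.0
time: 14.6
tool_pos: [660.1, 185.8, 149.3]
tcp_rot: [3.141, -0.0, -3.074]
contact_force: [-1.0, 0.2, -2.9]
grip_width: 57.6
finger_force: 30.0
-> [ 559. -127.  150.] turn [ 0.01 -0.03 -0.  ] shift m [ 0.1226 -0.305  -0.0007]
```

Move in x first, then y, then lower.

```bash
python3 -m handwheel '[[[0,0,0],[0.05,0,0],0.4],[[0,0,0],[0.1,0,0],0.4],[[0,0,0],[0.123,-0.03,0],0.4],[[0,0,0],[0.123,-0.08,0],0.4],[[0,0,0],[0.123,-0.13,0],0.4],[[0,0,0],[0.123,-0.18,0],0.4],[[0,0,0],[0.123,-0.23,0],0.4],[[0,0,0],[0.123,-0.28,0],0.4],[[0,0,0],[0.123,-0.305,0],0.4],[[0,0,0],[0.123,-0.305,0],0.4],[[0,0,0],[0.123,-0.305,0],0.4]]'
python3 -m handwheel '[[[0,0,0],[0,0,0.05],0.4],[[0,0,0],[0,0,0.1],0.4],[[0,0,0],[0,0,0.12],0.4],[[0,0,0],[0,0,0.12],0.4],[[0,0,0],[0,0,0.12],0.4],[[0,0,0],[0,0,0.12],0.72],[[0,0,0],[0,0,0.12],0.72],[[0,0,0],[0,0,0.12],0.72],[[0,0,0],[0,0,0.06],0.72],[[0,0,0],[0,0,0],0.72],[[0,0,0],[0,0,0],0.72]]'
python3 -c "
from go import *
go(576,434,150)"
```

```text
time: 15.7
tool_pos: [557.2, -126.6, 147.5]
tcp_rot: [3.139, -0.004, -3.075]
contact_force: [-0.4, 1.0, -1.9]
grip_width: 57.6
finger_force: 30.0
time: 16.8
tool_pos: [560.6, -127.6, 155.1]
tcp_rot: [-3.138, 0.008, -3.074]
contact_force: [0.7, 0.2, 0.1]
grip_width: 66.3
finger_force: 0.0
-> [576 434 150] turn [-0.19  0.43 -0.  ] shift m [-0.0534  0.5593  0.0036]
```

```bash
python3 -m handwheel '[[[0,0,0],[-0.053,0.3,0],0.85],[[0,0,0],[-0.053,0.559,0],0.85],[[0,0,0],[-0.053,0.559,0],0.85],[[0,0,0],[-0.053,0.559,0],0.85],[[0,0,0],[-0.053,0.559,0],0.85],[[0,0,0],[-0.053,0.559,0],0.85],[[0,0,0],[-0.053,0.559,0],0.85],[[0,0,0],[-0.053,0.559,0],0.85],[[0,0,0],[-0.053,0.559,0],0.85],[[0,0,0],[-0.053,0.559,0],0.85],[[0,0,0],[-0.053,0.559,0],0.85],[[0,0,0],[-0.053,0.559,0],0.85]]'
python3 -m handwheel '[[[0,0,0],[0,0,0],0.85]]'
python3 -c "
from go import *
reds('e');go(576,434,22)"
```

```text
time: 18.0
tool_pos: [571.8, 439.8, 149.6]
tcp_rot: [3.139, 0.001, -3.069]
contact_force: [-1.1, 0.1, 0.6]
grip_width: 78.0
finger_force: 0.0
time: 18.1
tool_pos: [572.6, 436.4, 149.3]
tcp_rot: [3.142, -0.0, -3.071]
contact_force: [0.3, -0.5, -1.2]
grip_width: 78.0
finger_force: 0.0
top [([556.0, -125.0], 214), ([569.0, -276.0], 205), ([513.0, -204.0], 213)]
side [([573.0, -280.0], 143), ([576.0, 435.0], 336)]
-> [576 434  22] turn [-0.05 -0.01 -0.03] shift m [-0.0025  0.0006  0.1277]
```

View pics/e_side.png

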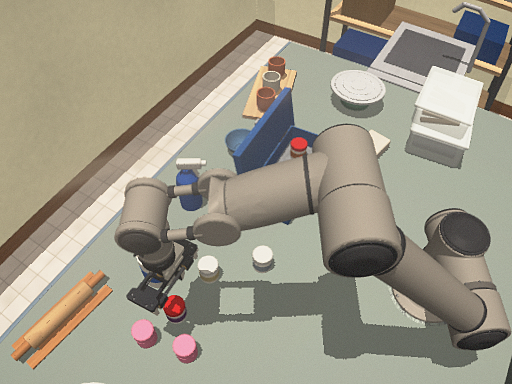

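The gripper straddles the last red jar at (175,305) without touching the can.

```bash
python3 -m handwheel '[[[0,0,0],[-0.003,0,0.05],0.85],[[0,0,0],[-0.003,0,0.1],0.85],[[0,0,0],[-0.003,0,0.126],0.85],[[0,0,0],[-0.003,0,0.126],0.85],[[0,0,0],[-0.003,0,0.126],0.85],[[0,0,0],[-0.003,0,0.126],0.4],[[0,0,0],[-0.003,0,0.126],0.4],[[0,0,0],[-0.003,0,0.126],0.4],[[0,0,0],[-0.003,0,0.126],0.4],[[0,0,0],[-0.003,0,0.126],0.4]]'; python3 -m handwheel '[[[0,0,0],[0,0,-0.05],0.4],[[0,0,0],[0,0,-0.1],0.4],[[0,0,0],[0,0,-0.127],0.4],[[0,0,0],[0,0,-0.127],0.4],[[0,0,0],[0,0,-0.127],0.4]]'
python3 -c "
from go import *
wr(-30,110,150)"
```

```text
time: 19.2
tool_pos: [577.2, 435.0, 25.6]
tcp_rot: [3.141, 0.002, -3.074]
contact_force: [-0.8, -1.5, 6.5]
grip_width: 57.5
finger_force: 30.0
time: 19.7
tool_pos: [576.2, 434.7, 150.8]
tcp_rot: [3.141, 0.0, -3.073]
contact_force: [-0.0, -0.4, -1.9]
grip_width: 57.8
finger_force: 30.0
-> [506. -55. 150.] turn [0.01 0.01 0.01] shift m [ 0.1038 -0.4841  0.0007]
```

```bash
python3 -m handwheel '[[[0,0,0],[0.104,-0.484,0],0.4],[[0,0,0],[0.104,-0.484,0],0.4],[[0,0,0],[0.104,-0.484,0],0.4],[[0,0,0],[0.104,-0.484,0],0.4],[[0,0,0],[0.104,-0.484,0],0.4],[[0,0,0],[0.104,-0.484,0],0.4],[[0,0,0],[0.104,-0.484,0],0.4],[[0,0,0],[0.104,-0.484,0],0.4],[[0,0,0],[0.104,-0.484,0],0.4],[[0,0,0],[0.104,-0.484,0],0.4],[[0,0,0],[0.104,-0.484,0],0.4],[[0,0,0],[0.104,-0.484,0],0.4]]'
python3 -m handwheel '[[[0,0,0],[0,0,0],0.4],[[0,0,0],[0,0,0.05],0.4],[[0,0,0],[0,0,0.1],0.4],[[0,0,0],[0,0,0.12],0.4],[[0,0,0],[0,0,0.12],0.4],[[0,0,0],[0,0,0.12],0.4],[[0,0,0],[0,0,0.12],0.72],[[0,0,0],[0,0,0.12],0.72],[[0,0,0],[0,0,0.12],0.72],[[0,0,0],[0,0,0.06],0.72],[[0,0,0],[0,0,0],0.72],[[0,0,0],[0,0,0],0.72]]'
python3 -m handwheel '[[[0,0,0],[0.05,0.05,-0.05],0.72],[[0,0,0],[0.05,0.2,-0.1],0.72],[[0,0,0],[0.05,0.2,-0.15],0.72],[[0,0,0],[0.05,0.2,-0.15],0.72],[[0,0,0],[0.05,0.2,-0.15],0.72]]'
python3 -c "
from go import *
reds('f');print(get_obs()['tool_pos'])
c=cap('side');t=c['image'][75:235,215:345];b=cv2.resize(t,None,fx=3.5,fy=3.5,interpolation=cv2.INTER_CUBIC); cv2.imwrite('pics/f_crop.png',b[:,:,::-1])"
```

```text
time: 20.9
tool_pos: [504.4, -55.8, 149.1]
tcp_rot: [3.14, -0.003, -3.076]
contact_force: [-0.6, 1.0, -1.6]
grip_width: 57.5
finger_force: 30.0
time: 22.1
tool_pos: [507.6, -55.8, 155.5]
tcp_rot: [-3.139, 0.007, -3.074]
contact_force: [-0.5, 0.3, -0.1]
grip_width: 65.9
finger_force: 0.0
time: 22.6
tool_pos: [443.1, 132.8, 294.9]
tcp_rot: [3.141, 0.001, -3.074]
contact_force: [1.0, -0.1, 0.3]
grip_width: 66.3
finger_force: 0.0
top [([556.0, -125.0], 212), ([569.0, -276.0], 205), ([504.0, -54.0], 214), ([513.0, -204.0], 213)]
side [([506.0, -205.0], 91), ([497.0, -56.0], 122)]
[444.51318334 135.24362762 297.71544768]
```

View pics/f_top.png

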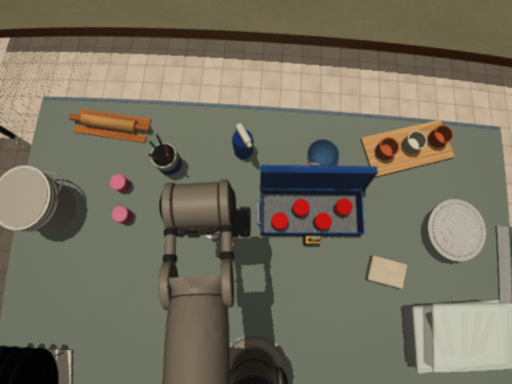

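View pics/f_crop.png

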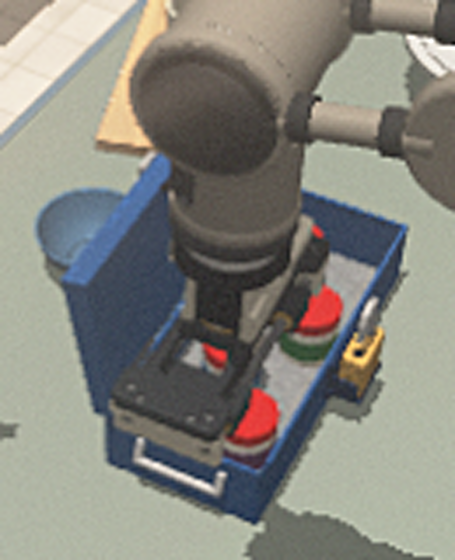

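All four red jars stand in the box, whites and others unmoved. Now go behind the lid with the fingers shut, beside the bolt.

```bash
python3 -c "
from go import *
wr(155,90,300)"
```

```text
-> [692. -63. 300.] turn [0.03 0.31 0.22] shift m [-0.2327 -0.2131 -0.0036]
```

```bash
python3 -m handwheel '[[[0,0,0],[-0.04,-0.04,-0.004],0],[[0,0,0],[-0.233,-0.213,-0.004],0],[[0,0,0],[-0.233,-0.213,-0.004],0],[[0,0,0],[-0.233,-0.213,-0.004],0],[[0,0,0],[-0.233,-0.213,-0.004],0],[[0,0,0],[-0.233,-0.213,-0.004],0],[[0,0,0],[-0.233,-0.213,-0.004],0],[[0,0,0],[-0.233,-0.213,-0.004],0],[[0,0,0],[-0.233,-0.213,-0.004],0],[[0,0,0],[-0.233,-0.213,-0.004],0],[[0,0,0],[-0.233,-0.213,-0.004],0]]'
python3 -c "
from go import *
c=cap('side');save(c,'pics/g.png');wr(155,90,190)"
```

```text
time: 23.85
tool_pos: [690.2, -64.4, 297.9]
tcp_rot: [-3.141, 0.001, -3.073]
contact_force: [-0.6, -0.0, 0.5]
grip_width: 0.3
finger_force: 0.0
-> [692. -63. 190.] turn [-0.01  0.06  0.06] shift m [-0.0013  0.0016  0.1079]
```

View pics/g.png

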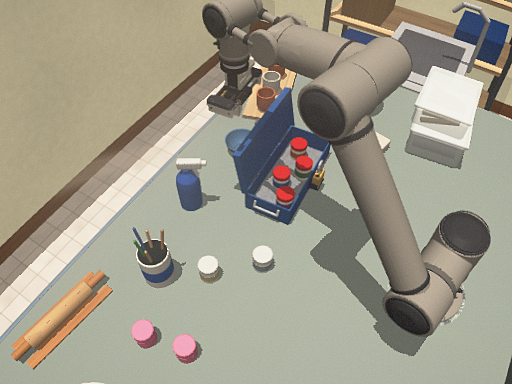

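The gripper is behind and above the lid at (235,95); the four jars stand upright. Lower, then push.

```bash
python3 -m handwheel '[[[0,0,0],[0,0,0.05],0],[[0,0,0],[0,0,0.1],0],[[0,0,0],[0,0,0.106],0],[[0,0,0],[0.02,0,0.106],0],[[0,0,0],[0.035,0,0.106],0],[[0,0,0],[0.05,0,0.106],0],[[0,0,0],[0.065,0,0.106],0],[[0,0,0],[0.08,0,0.106],0],[[0,0,0],[0.09,0,0.106],0]]'
python3 -m handwheel '[[[0,0,0],[0.012,0,0],0],[[0,0,0],[0.024,0,0],0],[[0,0,0],[0.036,0,0],0],[[0,0,0],[0.036,0,0],0]]'
python3 -c "
from go import *
wr(30,90,190)"
```

```text
time: 24.8
tool_pos: [601.6, -71.2, 194.2]
tcp_rot: [-3.14, 0.005, -3.073]
contact_force: [0.6, -0.4, 0.1]
grip_width: 0.1
finger_force: 0.5
time: 25.2
tool_pos: [565.3, -73.8, 193.8]
tcp_rot: [-3.14, 0.003, -3.073]
contact_force: [-0.1, -1.1, -0.4]
grip_width: 0.5
finger_force: 0.0
-> [567. -71. 190.] turn [-0.06  0.18  0.01] shift m [-0.0017  0.0025  0.0038]
```

```bash
python3 -m handwheel '[[[0,0,0],[0,0,-0.05],0],[[0,0,0],[0,0,-0.1],0],[[0,0,0],[0,0.1,-0.1],0],[[0,0,0],[0,0.2,-0.1],0],[[0,0,0],[0,0.2,-0.1],0],[[0,0,0],[0,0.2,-0.1],0],[[0,0,0],[0,0.2,-0.1],0],[[0,0,0],[0,0.2,-0.1],0],[[0,0,0],[0,0.2,-0.1],0],[[0,0,0],[0,0.2,-0.1],0],[[0,0,0],[0,0.2,-0.1],0],[[0,0,0],[0,0.2,-0.1],0]]'
python3 - <<'E'
from go import *
c=cap('top')
t=c['image'][155:255,245:390]; s=cap('side'); np.save('t2.npy',c,allow_pickle=True);np.save('s2.npy',s,allow_pickle=True)
a=cv2.resize(t,None,fx=4,fy=4,interpolation=cv2.INTER_CUBIC); b=cv2.resize(s['image'][95:215,225:345],None,fx=4,fy=4,interpolation=cv2.INTER_CUBIC)[:400]
b=cv2.resize(b,(230*1,400*230//480)); im=np.zeros((600,580,3),np.uint8); im[:400]=a; im[400:400+191,:230]=b[:191]
cv2.imwrite('pics/h.png',im[:,:,::-1])
for n,c in(('top',c),('side',s)):
    h=cv2.cvtColor(c['image'],cv2.COLOR_RGB2HSV); H,S,V=[h[...,i].astype(int) for i in range(3)]
    m=((H<8)|(H>172))&(S>140)&(V>80)
    k,l,st,ce=cv2.connectedComponentsWithStats(m.astype(np.uint8))
    for i in range(1,k):
        p=onz(c,*ce[i],128)
        if 400<p[0]<700 and -350<p[1]<20 and st[i,4]>4: print(n,ce[i].round(1),st[i,4],p.round(1),atd(c,*ce[i]).round())
E
```

```text
time: 26.4
tool_pos: [551.7, 124.8, 291.0]
tcp_rot: [3.142, 0.0, -3.075]
contact_force: [0.2, -1.3, 0.3]
grip_width: 0.4
finger_force: 0.0
top [310.5 209.2] 22 [ 538.8 -150.   128. ] [ 539. -150.  129.]
side [290.9 155.6] 17 [ 541.7 -150.6  128. ] [ 540. -146.  133.]
```

View pics/h.png

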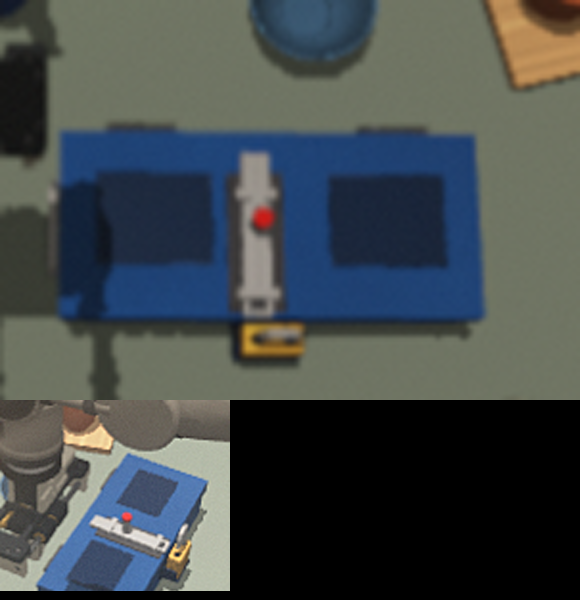

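The lid is shut; the knob's red cap is at (263,218) in the crop, world about (540,-150). Pinch it.

```bash
python3 -c "
from go import *
go(540,-150,160)"
```

```text
-> [ 540 -150  160] turn [ 0.    0.   -0.06] shift m [ 0.0301 -0.2738  0.131 ]
```

```bash
python3 -m handwheel '[[[0,0,0],[0.03,-0.05,0],0.4],[[0,0,0],[0.03,-0.1,0],0.4],[[0,0,0],[0.03,-0.15,0],0.4],[[0,0,0],[0.03,-0.2,0],0.4],[[0,0,0],[0.03,-0.25,0.02],0.4],[[0,0,0],[0.03,-0.274,0.06],0.4],[[0,0,0],[0.03,-0.274,0.1],0.4],[[0,0,0],[0.03,-0.274,0.131],0.4],[[0,0,0],[0.03,-0.274,0.131],0.4],[[0,0,0],[0.03,-0.274,0.131],0.4],[[0,0,0],[0.03,-0.274,0.131],0.4]]'
python3 -c "
from go import *
go(540,-150,102)"
```

```text
time: 27.6
tool_pos: [541.5, -149.9, 162.3]
tcp_rot: [-3.14, 0.004, -3.073]
contact_force: [-0.2, -0.9, 0.2]
grip_width: 36.8
finger_force: 0.0
-> [ 540 -150  102] turn [-0.1   0.21  0.03] shift m [0.0018 0.0001 0.0603]
```

```bash
python3 -m handwheel '[[[0,0,0],[0.001,0,0.03],0.4],[[0,0,0],[0.001,0,0.05],0.4],[[0,0,0],[0.001,0,0.06],0.4],[[0,0,0],[0.001,0,0.06],0.4],[[0,0,0],[0.001,0,0.06],0.4],[[0,0,0],[0.001,0,0.06],0],[[0,0,0],[0.001,0,0.06],0],[[0,0,0],[0.001,0,0.06],0],[[0,0,0],[0.001,0,0.06],0],[[0,0,0],[0.001,0,0.06],0]]'
```

```text
time: 28.6
tool_pos: [539.6, -149.6, 100.5]
tcp_rot: [-3.141, 0.001, -3.074]
contact_force: [0.8, 1.4, 4.8]
grip_width: 15.6
finger_force: 30.0
```

```bash
python3 -m handwheel '[[[0,0,0],[0.006,0,0],0],[[0,0,0],[0.012,0,0],0],[[0,0,0],[0.018,0,0],0],[[0,0,0],[0.024,0,0],0],[[0,0,0],[0.030,0,0],0],[[0,0,0],[0.034,0,0],0],[[0,0,0],[0.036,0,0],0],[[0,0,0],[0.036,0,0],0]]'
python3 -m handwheel '[[[0,0,0],[0.002,0,0],0],[[0,0,0],[0.003,0,0],0],[[0,0,0],[0.003,0,0],0]]'
```

```text
time: 29.4
tool_pos: [508.8, -151.8, 100.9]
tcp_rot: [-3.14, 0.013, -3.075]
contact_force: [22.9, 7.9, -6.5]
grip_width: 14.9
finger_force: 30.0
time: 29.7
tool_pos: [508.7, -151.9, 101.1]
tcp_rot: [-3.139, 0.019, -3.075]
contact_force: [34.2, 11.6, -12.4]
grip_width: 15.2
finger_force: 30.0
```

```bash
python3 -m handwheel '[[[0,0,0],[-0.007,0,0],0],[[0,0,0],[-0.007,0,0],0.4],[[0,0,0],[-0.007,0,0],0.4],[[0,0,0],[-0.007,0,0],0.4],[[0,0,0],[-0.007,0,-0.05],0.4],[[0,0,0],[-0.007,0,-0.1],0.4],[[0,0,0],[-0.007,0.1,-0.15],0.4],[[0,0,0],[-0.007,0.2,-0.2],0.4],[[0,0,0],[-0.007,0.25,-0.2],0.4],[[0,0,0],[-0.007,0.25,-0.2],0.4],[[0,0,0],[-0.007,0.25,-0.2],0.4],[[0,0,0],[-0.007,0.25,-0.2],0.4]]'
python3 - <<'E'
from go import *
c=cap('top');s=cap('side')
for n,c in(('top',c),('side',s)):
    h=cv2.cvtColor(c['image'],cv2.COLOR_RGB2HSV); H,S,V=[h[...,i].astype(int) for i in range(3)]
    m=((H<8)|(H>172))&(S>140)&(V>80)
    k,l,st,ce=cv2.connectedComponentsWithStats(m.astype(np.uint8))
    for i in range(1,k):
        p=onz(c,*ce[i],128)
        if 400<p[0]<700 and -350<p[1]<20 and st[i,4]>4: print(n,ce[i].round(1),st[i,4],p.round(1),atd(c,*ce[i]).round())
    x,y=(290,185) if n=='top' else (265,125)
    t=cv2.resize(c['image'][y:y+70,x:x+70],None,fx=5.6,fy=5.6,interpolation=cv2.INTER_CUBIC)
    im=t if n=='top' else np.hstack([im,t])
cv2.imwrite('pics/i.png',im[:,:,::-1]); print(get_obs()['tool_pos'])
E
```

```text
time: 30.9
tool_pos: [489.5, 100.5, 301.5]
tcp_rot: [3.141, 0.002, -3.071]
contact_force: [0.4, -0.8, 0.8]
grip_width: 36.6
finger_force: 0.0
top [310.9 218.2] 21 [ 509.1 -152.3  128. ] [ 509. -152.  131.]
side [299.5 159. ] 16 [ 511.2 -151.5  128. ] [ 511. -150.  130.]
[489.85087057  99.4961434  300.82245169]
```

View pics/i.png

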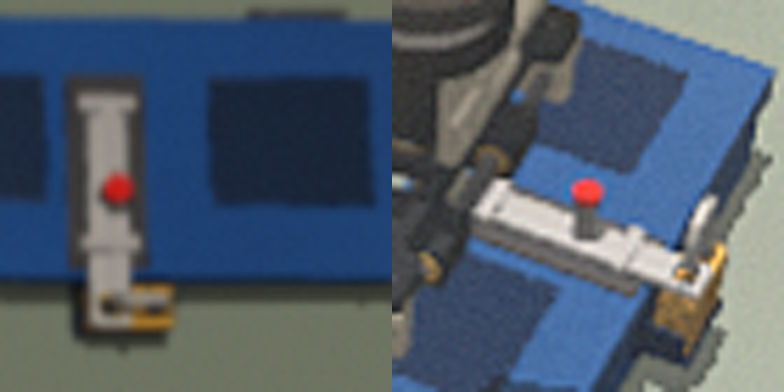

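```bash
python3 - <<'E'
from go import *
c=np.load('t2.npy',allow_pickle=True).item()
print('target eye',w(-99.5,14))
f=lambda x,y,z:onz(c,290+(x+.5)/5.6-.5,185+(y+.5)/5.6-.5,z).round(1)
print('eye',f(110,303,93),'bar end',f(108,331,93),'bar L/R',f(87,290,93),f(131,270,93),'padlock right edge',f(174,300,84),f(174,330,84))
g=lambda x,y,z:onz(c,245+(x+.5)/4-.5,155+(y+.5)/4-.5,z).round(1)
print('before: bar end',g(258,315,93),'padlock corners',g(241,323,84),g(305,323,84),g(305,356,84),g(241,356,84), 'hole',g(258,303,93))
E
```

```text
target eye [ 442.77868888 -155.7931424 ]
eye [ 445.5 -154.9   93. ] bar end [ 428.8 -154.4   93. ] bar L/R [ 452.3 -140.9   93. ] [ 466.  -166.7   93. ] padlock right edge [ 450.8 -194.7   84. ] [ 432.8 -195.3   84. ]
before: bar end [ 463.2 -153.8   93. ] padlock corners [ 456.6 -141.1   84. ] [ 460.2 -195.    84. ] [ 432.5 -196.    84. ] [ 429.  -142.4   84. ] hole [ 473.2 -153.4   93. ]
```

```bash
python3 - <<'E'
from go import *
c=np.load('t2.npy',allow_pickle=True).item()
for by in (-100,-60,60,90):
    print(by,[float(np.median([atd(c,*(np.array(proj(c,[*w(bx,by+d),84]))))[2] for d in range(-12,13,3)]).round(1)) for bx in (-65,-40,0,40,60)])
go(509.7,-151.5,150)
E
```

```text
-100 [83.9, 85.2, 86.7, 83.2, 82.5]
-60 [81.6, 84.3, 82.3, 85.5, 85.9]
60 [84.2, 84.0, 83.8, 84.2, 83.5]
90 [82.3, 83.8, 85.5, 84.7, 84.5]
-> [ 510. -152.  150.] turn [0.01 0.09 0.2 ] shift m [-0.0016 -0.2518  0.1508]
```

The lid is flat at 84 mm, so shut. The bolt moved only 31 mm before stopping; I re-pinch the knob and gauge its whole stroke.

```bash
python3 -m handwheel '[[[0,0,0],[-0.002,-0.05,0],0.4],[[0,0,0],[-0.002,-0.1,0.02],0.4],[[0,0,0],[-0.002,-0.15,0.04],0.4],[[0,0,0],[-0.002,-0.2,0.06],0.4],[[0,0,0],[-0.002,-0.252,0.1],0.4],[[0,0,0],[-0.002,-0.252,0.14],0.4],[[0,0,0],[-0.002,-0.252,0.18],0.4],[[0,0,0],[-0.002,-0.252,0.198],0.4],[[0,0,0],[-0.002,-0.252,0.198],0.4],[[0,0,0],[-0.002,-0.252,0.198],0.4],[[0,0,0],[-0.002,-0.252,0.198],0],[[0,0,0],[-0.002,-0.252,0.198],0]]'
python3 -m handwheel '[[[0,0,0],[0,0,0],0],[[0,0,0],[0,0,0],0],[[0,0,0],[0,0,0],0],[[0,0,0],[0,0,0],0]]'
```

```text
time: 32.2
tool_pos: [510.2, -154.2, 103.6]
tcp_rot: [-3.14, 0.003, -3.073]
contact_force: [-0.3, 0.3, -0.3]
grip_width: 24.8
finger_force: 0.0
time: 32.6
tool_pos: [509.8, -151.7, 103.2]
tcp_rot: [3.139, 0.002, -3.073]
contact_force: [-0.4, 9.3, 4.6]
grip_width: 15.4
finger_force: 30.0
```

```bash
python3 -m handwheel '[[[0,0,0],[0.002,0.0015,0],0],[[0,0,0],[0.005,0.002,0],0],[[0,0,0],[0.007,0.002,0],0],[[0,0,0],[0.007,0.002,0],0]]'
python3 -m handwheel '[[[0,0,0],[-0.012,0,0],0],[[0,0,0],[-0.022,0,0],0],[[0,0,0],[-0.032,0,0],0],[[0,0,0],[-0.038,0,0],0],[[0,0,0],[-0.042,0,0],0],[[0,0,0],[-0.046,0,0],0],[[0,0,0],[-0.046,0,0],0]]'
```

```text
time: 33.0
tool_pos: [509.5, -151.7, 103.7]
tcp_rot: [-3.139, 0.016, -3.074]
contact_force: [25.5, 7.8, -11.0]
grip_width: 15.5
finger_force: 30.0
time: 33.7
tool_pos: [546.0, -149.2, 102.9]
tcp_rot: [3.141, -0.005, -3.073]
contact_force: [-12.5, -0.8, 12.3]
grip_width: 15.2
finger_force: 30.0
```

The stroke is 36.5 mm, so the first push had reached home (the bolt just started part-way). Pushing it home again.

```bash
python3 -m handwheel '[[[0,0,0],[0.01,0,0],0],[[0,0,0],[0.02,0,0],0],[[0,0,0],[0.03,0,0],0],[[0,0,0],[0.036,0,0],0],[[0,0,0],[0.040,0,0],0],[[0,0,0],[0.044,0,0],0],[[0,0,0],[0.046,0,0],0],[[0,0,0],[0.046,0,0],0]]'
python3 -m handwheel '[[[0,0,0],[-0.005,0,0],0],[[0,0,0],[-0.005,0,0],0.4],[[0,0,0],[-0.005,0,0],0.4],[[0,0,0],[-0.005,0,0],0.4],[[0,0,0],[-0.005,0,-0.05],0.4],[[0,0,0],[-0.005,0,-0.1],0.2],[[0,0,0],[-0.005,0,-0.1],0],[[0,0,0],[-0.005,0,-0.1],0],[[0,0,0],[-0.005,0,-0.1],0]]'
python3 - <<'E'
from go import *
wr(-99.5,0,160); print(get_obs()['contact_force'])
E
```

```text
time: 34.5
tool_pos: [509.5, -151.8, 103.6]
tcp_rot: [-3.139, 0.017, -3.075]
contact_force: [25.9, 9.1, -8.6]
grip_width: 15.6
finger_force: 30.0
time: 35.4
tool_pos: [506.3, -151.7, 200.7]
tcp_rot: [3.14, -0.002, -3.074]
contact_force: [0.1, -0.4, -0.1]
grip_width: 9.5
finger_force: 0.0
-> [ 444. -170.  160.] turn [ 0.07 -0.13 -0.01] shift m [ 0.0636 -0.0138  0.0408]
[ 0.10440265 -0.3523981  -0.09535475]
```

```bash
python3 -m handwheel '[[[0,0,0],[0.04,-0.01,0],0],[[0,0,0],[0.0635,-0.014,0],0],[[0,0,0],[0.0635,-0.014,0],0],[[0,0,0],[0.0635,-0.014,0.03],0],[[0,0,0],[0.0635,-0.014,0.05],0],[[0,0,0],[0.0635,-0.014,0.05],0],[[0,0,0],[0.0635,-0.014,0.05],0]]'
python3 - <<'E'
from go import *
wr(-99.5,0,139)
c=cap('top');h=cv2.cvtColor(c['image'],cv2.COLOR_RGB2HSV); H,S,V=[h[...,i].astype(int) for i in range(3)]
m=((H<8)|(H>172))&(S>140)&(V>80);k,l,st,ce=cv2.connectedComponentsWithStats(m.astype(np.uint8))
for i in range(1,k):
    p=onz(c,*ce[i],128)
    if 400<p[0]<600 and -350<p[1]<20: print(p,st[i,4])
E
```

```text
time: 36.1
tool_pos: [445.1, -170.0, 151.5]
tcp_rot: [3.141, -0.001, -3.073]
contact_force: [0.0, -0.3, 0.3]
grip_width: 0.4
finger_force: 0.0
-> [ 444. -170.  139.] turn [ 0.06 -0.07  0.01] shift m [0.0013 0.0003 0.0125]
[ 508.43786592 -147.63785688  128.        ] 7
```

Aligned and the knob is still home (508). Press down.

```bash
python3 -m handwheel '[[[0,0,0],[0.001,0,0.008],0],[[0,0,0],[0.001,0,0.013],0],[[0,0,0],[0.001,0,0.018],0],[[0,0,0],[0.001,0,0.022],0],[[0,0,0],[0.001,0,0.026],0],[[0,0,0],[0.001,0,0.030],0],[[0,0,0],[0.001,0,0.030],0]]'
```

```text
time: 36.85
tool_pos: [444.1, -170.3, 122.1]
tcp_rot: [-3.141, 0.001, -3.074]
contact_force: [-0.6, 1.0, 5.2]
grip_width: 0.5
finger_force: 2.7
```

```bash
python3 -m handwheel '[[[0,0,0],[0,0,0.003],0],[[0,0,0],[0,0,0.005],0],[[0,0,0],[0,0,0.007],0],[[0,0,0],[0,0,0.009],0],[[0,0,0],[0,0,0.011],0],[[0,0,0],[0,0,0.011],0]]'
```

```text
time: 37.45
tool_pos: [444.8, -170.7, 114.4]
tcp_rot: [-3.139, 0.004, -3.073]
contact_force: [-8.1, 3.7, 33.3]
grip_width: 0.5
finger_force: 16.1
```

Hit the stop (33 N at 114.4, 24 mm down). Release and check.

```bash
python3 -m handwheel '[[[0,0,0],[0,0,-0.003],0],[[0,0,0],[0,0,-0.006],0],[[0,0,0],[0,0,-0.010],0],[[0,0,0],[0,0,-0.015],0],[[0,0,0],[0,0,-0.05],0],[[0,0,0],[0,0,-0.1],0],[[0,0,0],[0,0.1,-0.15],0],[[0,0,0],[0,0.25,-0.15],0],[[0,0,0],[0,0.25,-0.15],0],[[0,0,0],[0,0.25,-0.15],0],[[0,0,0],[0,0.25,-0.15],0],[[0,0,0],[0,0.25,-0.15],0]]'
python3 - <<'E'
from go import *
c=cap('top');s=cap('side')
t=cv2.resize(c['image'][185:255,290:360],None,fx=4,fy=4,interpolation=cv2.INTER_CUBIC)
u=cv2.resize(s['image'][125:195,265:335],None,fx=4,fy=4,interpolation=cv2.INTER_CUBIC)
v=cv2.resize(s['image'][::1,:],(560,300)); v=s['image'][90:390,:][:294]
im=np.vstack([np.hstack([t,u]),cv2.resize(v,(560,321))]); cv2.imwrite('pics/j.png',im[:,:,::-1])
for n,c in(('top',c),('side',s)):
    h=cv2.cvtColor(c['image'],cv2.COLOR_RGB2HSV); H,S,V=[h[...,i].astype(int) for i in range(3)]
    m=((H<8)|(H>172))&(S>140)&(V>80);k,l,st,ce=cv2.connectedComponentsWithStats(m.astype(np.uint8))
    for i in range(1,k):
        p=onz(c,*ce[i],128)
        if 400<p[0]<600 and -350<p[1]<20: print(n,p.round(1),st[i,4])
E
```

```text
time: 38.65
tool_pos: [426.2, 83.5, 261.7]
tcp_rot: [3.14, 0.001, -3.068]
contact_force: [0.1, -1.1, 0.2]
grip_width: 0.6
finger_force: 0.0
top [ 509.1 -152.3  128. ] 21
```

View pics/j.png

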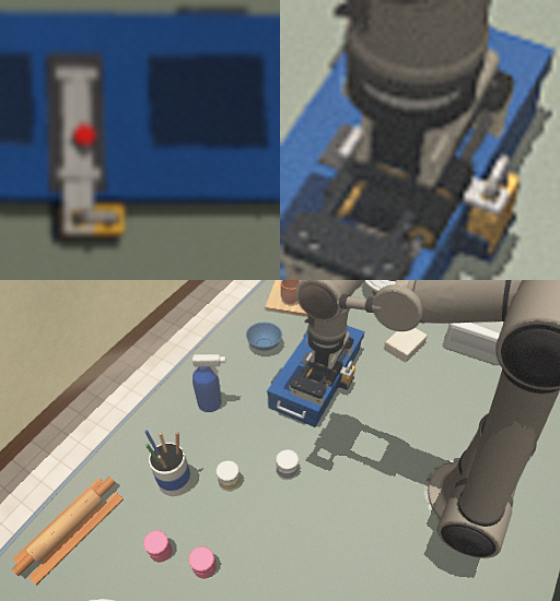

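The shackle's bow is now low, through the eye at (490,195), with the knob home at 509; a quick depth check, then hand in.

```bash
python3 - <<'E'
from go import *
for nm,c in(('before',np.load('t2.npy',allow_pickle=True).item()),('now',cap('top'))):
    Z=[]
    for z in (118,138):
        for by in (-8,0,8):
            u,v=proj(c,[*w(-99.5,by),z])
            Z+= [atd(c,u+i,v+j)[2] for i in(-1,0,1) for j in (-1,0,1)]
    print(nm,np.sort(np.round(Z))[-15:])
E
```

```text
before [135. 135. 136. 137. 137. 137. 137. 138. 138. 138. 139. 139. 141. 141.
 141.]
now [117. 117. 118. 118. 118. 118. 118. 118. 118. 119. 119. 119. 119. 121.
 121.]
```

Bow top went from 138 to 119: caught and held.

```bash
python3 -c "
from plant import close_job
print(close_job())"
```

```text
the job is handed in; nothing more can be done
None
```

The job is handed in: all four red-capped jars stand upright in the box, the lid is shut, the bolt is fully home, and the shackle is clicked down and staying down; the jars and things left on the counter were not touched.

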